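# Slide the standing postal tube into its dock

### The arm

A 7-joint arm with a two-finger parallel gripper is mounted at the origin on the work surface. World frame = base frame: x ahead of the robot, y to its left, z up, the work surface at z = 0. Lengths are in mm, angles in rad, forces in N, time in s.
With the tool pointing down it reaches from about 400 to 875 mm from the base axis. Payload 4.4 kg.
Tool frame: the origin (TCP) lies at the very end of the fingers, on their centre line; the grasp point (between the pads) lies ctrl.grip_depth behind it (ctrl.grip_depth is the distance from the TCP to the grasp point, in mm); z points along the fingers, y is the direction in which the jaws open and shut (so a half turn about z gives the same grasp; the last joint's range is limited). The gripper opens to 85 mm and grips with 20 to 120 N. Pads are 22 mm wide; open, the fingers measure 114 mm over their backs; the gripper's body (76 mm by 85 mm) begins 54 mm behind the grasp point. The pads swing forward as they close: fully open they stand 13 mm farther back than shut.
Start: joints at [1.235, 0.628, 0.038, 1.517, -0.027, 0.996, -0.02], TCP at [173.278, -626.492, 231.313] pointing down, gripper open.
Joint ranges: [-3.06, 3.06], [-0.37, 2.12], [-1.25, 1.32], [0.18, 2.47], [-1.1, 4.24], [0.23, 1.98], [-2.94, 2.94]. Speed limits (rad/s): [2.57, 2.57, 3.14, 3.14, 3.14, 3.14, 3.14].

### API

Orientations are given as [roll, pitch, yaw] about the fixed x, y, z axes, in that order (R = Rz(yaw) Ry(pitch) Rx(roll)).
In Python, from cell import ctrl gives the robot as it stands.
- The arm moves only by the tool servo_tool, never from a script. Its argument "commands" is one flat list of numbers, 5 for each row, row after row: the shift along the tool's x, y, z in units of 25 mm (1.0 is 25 mm), then the turn about the tool's z in units of 6 degrees (1.0 is 6 degrees), then the closure, from 0 (fully open) to 1 (shut). In form: [tx, ty, tz, twist, gripper, tx, ty, tz, twist, gripper, ...]. A call has 1 to 10 rows; each row is the pose to reach, as a shift and turn from the pose commanded when the call began, along the tool's axes at that moment; what a row does not reach only later rows make up. A row lasts 1/12 s, in which the tool goes at most 41.7 mm and 7.16 degrees, less where a joint would pass 70% of its speed; a pose out of reach is approached as far as the arm can. A call with a gripper value outside its range is refused whole. The fingers move at their own pace and stop on an object; the grip force is fixed at half the most. Time passes only in rows, so rows that repeat a pose let the fingers close. It gives the time, the measured TCP pose, the force and the opening at its end, in the units of the state.
- ctrl.read_state(): the state, without advancing time (a new reading comes with each control period).
- ctrl.get_image(name): name is "side" or "top"; returns a dict with "img" (400x640x3 uint8, blue, green, red), "K" (3x3 intrinsics, pixels), "dist_coeffs" ([k1, k2, p1, p2, k3] as OpenCV has them; the pictures are not rectified), "T" (4x4, takes a point from camera to world coordinates). Camera axes: x right, y down, z forward; pixel columns grow to the right and rows downward; lengths in mm; the calibration is good to about 2 mm. A picture is of the moment at which its call begins. There is no depth.
- ctrl.finish_job(): hands the job in, once; it reports no verdict.
The state is a dict: "clock": time; "qpos": joint angles; "qd": joint speeds; "tau": joint torques, N m; "eef_pos": TCP position; "tool_rot": TCP orientation; "force": force on the tool from outside, world axes, zero at the start; "torque": the same for the moment, N m; "width": finger opening in mm.
Only numpy, scipy, OpenCV 4.12 (cv2) and the standard library are available. Lean on these libraries where they do the work, as an engineer would, in place of code of your own. Each camera call takes 0.05 s, during which the arm holds its last target.

### The job

On the packing bench of this storeroom, push the standing postal tube with the yellow bands along the bench into the yellow parking dock, until it stands upright against the yellow back stop; push it low on its body, because it tips over easily and must not topple. Do not lift or carry it, leave the blue tube and the other things on the bench where they are, and finish with the hand clear.

Things in the scene. Friction and masses are not known exactly. Their poses are not given: they have to be found in the camera images.
- yellow_tube: The tube to push: upright brown cardboard postal tube, outside diameter 70 mm, 240 mm tall, evenly filled, about 0.25 to 0.5 kg, yellow band round its top and foot, white paper round its middle, standing loose on its flat end. Origin at the centre of its underside, its z axis runs up the tube. It tips if pushed high up.
- yellow_dock: Low dock fixed to the bench, turned about the vertical; open to its own -x side, roughly facing the robot's right (world -y). Origin: at bench height where the axis of the tube stands when touching the yellow back stop (bar across, x = 35 to 49 mm, 118 mm wide, 45 mm high). Aluminium side rails from x = -50 to 35 mm, inner faces at y = +-47 mm, 12 mm thick, 16 mm high. Floor: bare bench, painted, no step.
- yellow_dock_mouth (a point): Middle of the yellow dock's open mouth, at bench height, 80 mm before the dock's origin on its centre line; same axes. From the rails' ends to here, 12 mm thick, 16 mm high wings flare outwards; the mouth is about 130 mm wide inside, 155 mm outside.
- blue_dock: An identical dock in blue, fixed to the bench beside the yellow one (either may be the nearer to the robot); same frame and sizes. Already occupied.
- blue_tube: Identical postal tube with blue bands, standing in the blue dock. Leave it alone. Origin at the centre of its underside.
- cleaner: White bottle of cleaner with green cap, 60 mm diameter, 170 mm tall, standing loose on the left of the bench. Leave it alone. Origin at the centre of its underside.
- tape_roll: Amber roll of packing tape lying flat, 100 mm diameter, 48 mm high, loose on the right of the bench. Leave it alone. Origin at the centre of its underside.
- small_carton: Small brown carton with a white band, 90 x 130 x 70 mm (x, y, z), loose on the left of the bench. Leave it alone. Origin at the centre of its underside.
Things that resemble listed ones, but are neither listed nor needed, are in the scene too. Leave any pink or turquoise look-alike of the yellow_tube alone.

How it is judged:
By the outcome, as a careful person would: the job done as asked, in the order asked, and still so for the second after the job is handed in, with the robot touching nothing.
It also fails if it takes over 64 s, if anything falls off the work surface, if the arm or the gripper's body presses on something with over 40 N, if the wrist force passes 120 N, or if a joint passes its speed limit or range.

## Working session

There is one attempt and no reset: what is moved stays moved. The work goes in short steps, Python scripts to look and compute and a tool call to move; the robot and the scene stay as the last step left them, time stands still between calls to the robot, and variables do not carry over. Pictures are saved under pics/ and viewed, and the job is handed in when it is done.

Besides the shell and the picture viewer there is one more tool, called after "Emit:" by a JSON object that holds its "method" and its "body", one argument or row to a line. servo_tool: Moves the arm, as the interface text tells. Its arguments: {"type":"object","properties":{"commands":{"type":"array","items":{"type":"number"}}},"required":["commands"]}

```bash
mkdir -p pics; cat > h.py <<'E'
import numpy as np, cv2
from cell import ctrl
def grab(n,f):
    d=ctrl.get_image(n); cv2.imwrite('pics/'+f,d['img']); np.savez('pics/'+f[:-4]+'.npz',K=d['K'],D=np.array(d['dist_coeffs']),T=d['T'],img=d['img']); return d
def ray(d,px,z):
    K,D,T=np.array(d['K']),np.array(d['D'] if 'D' in d else d['dist_coeffs'],float),np.array(d['T'])
    u=cv2.undistortPoints(np.array(px,float).reshape(-1,1,2),K,D).reshape(-1,2)
    r=np.c_[u,np.ones(len(u))]@T[:3,:3].T; o=T[:3,3]
    return o+r*((z-o[2])/r[:,2])[:,None]
def proj(d,P):
    K,D,T=np.array(d['K']),np.array(d['D'] if 'D' in d else d['dist_coeffs'],float),np.array(d['T'])
    Ti=np.linalg.inv(T)
    return cv2.projectPoints(np.array(P,float).reshape(-1,1,3),cv2.Rodrigues(Ti[:3,:3])[0],Ti[:3,3],K,D)[0].reshape(-1,2)
E
python3 - <<'E'
from h import *
for n in('top','side'):
    d=grab(n,n+'0.png'); print(n,np.round(d['T'],3).tolist())
s=ctrl.read_state(); print(s, ctrl.grip_depth)
E
```

```text
top [[-0.009, -0.981, 0.192, 421.86], [-1.0, 0.009, 0.003, -34.684], [-0.004, -0.192, -0.981, 998.144], [0.0, 0.0, 0.0, 1.0]]
side [[-0.954, -0.182, 0.238, 334.09], [-0.299, 0.516, -0.803, 885.318], [0.024, -0.837, -0.547, 659.79], [0.0, 0.0, 0.0, 1.0]]
{'clock': 0.1, 'qpos': array([ 1.23517689,  0.62926437,  0.03845948,  1.51826234, -0.02698873,
        0.99627723, -0.02003877]), 'qd': array([-1.32711106e-04, -1.22466146e-03,  7.83762114e-04, -2.12055775e-03,
        4.62876334e-05,  8.95683164e-04, -4.99174159e-04]), 'tau': array([ 3.22872002e-03, -5.64534473e+01,  1.23053335e+00, -1.93974280e+01,
        1.12710972e-02,  5.41206129e-03,  1.26304445e-05]), 'eef_pos': array([ 173.13383938, -625.94710042,  230.4761564 ]), 'tool_rot': array([-3.13990013e+00,  3.54964703e-05,  2.69775054e-01]), 'force': array([ 1.05878308, -0.09847654,  0.43107759]), 'torque': array([0.01473745, 0.00352775, 0.0040938 ]), 'width': 85.303993747191} 18.700000000000003
```

View pics/top0.png

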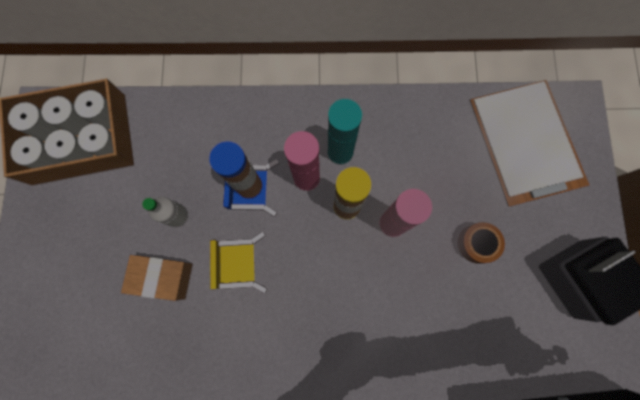

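View pics/side0.png

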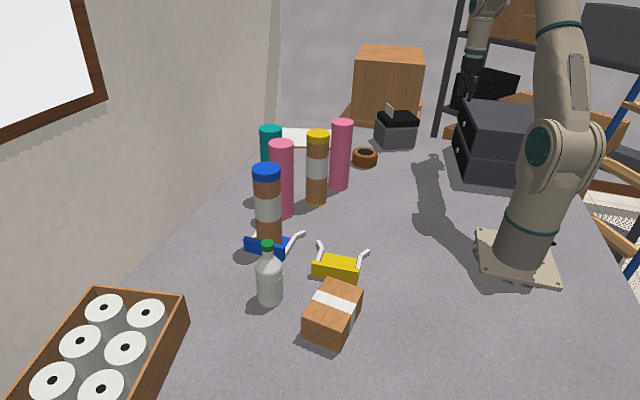

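Top view: yellow tube top is at about (353,186). A pink tube stands on each side, at (412,208) and (302,150), with a turquoise one at (345,115). The yellow dock is at about (235,264). Next I'll zoom in for measurement.

```bash
python3 - <<'E'
from h import *
d=dict(np.load('pics/top0.npz'))
im=d['img'][80:310,190:460]; cv2.imwrite('pics/c1.png',cv2.resize(im,None,fx=2.6*1.1,fy=2.6,interpolation=cv2.INTER_CUBIC)[:600,:800])
for n in('top0','side0'):
    d=dict(np.load(f'pics/{n}.npz')); im=d['img']
    hsv=cv2.cvtColor(im,cv2.COLOR_BGR2HSV)
    for nm,lo,hi in(('yel',(22,150,60),(34,255,255)),('blue',(105,150,60),(122,255,255)),('pink',(160,80,60),(178,255,255)),('teal',(82,120,40),(98,255,255)),('green',(50,120,40),(75,255,255))):
        m=cv2.inRange(hsv,lo,hi); k,l,st,c=cv2.connectedComponentsWithStats(m)
        for i in range(1,k):
            if st[i,4]>60: print(n,nm,st[i].tolist(),c[i].round(1), ray(d,[c[i]],240)[0].round(0)[:2],ray(d,[c[i]],0)[0].round(0)[:2])
E
```

```text
top0 yel [336, 168, 35, 35, 975] [352.9 184.8] [607. -94.] [ 666. -112.]
top0 yel [211, 240, 43, 49, 1612] [230.9 263.7] [453. 145.] [463. 202.]
top0 blue [210, 142, 35, 34, 933] [227.  158.6] [664. 161.] [741. 223.]
top0 blue [231, 171, 35, 33, 380] [252.2 192.8] [593. 108.] [647. 153.]
top0 blue [224, 183, 7, 25, 131] [226.8 195.6] [588. 158.] [640. 219.]
top0 pink [284, 132, 35, 58, 1432] [303.6 156.9] [667.   5.] [744.  18.]
top0 pink [395, 189, 36, 37, 987] [412.8 206.6] [ 562. -211.] [ 606. -267.]
top0 teal [329, 99, 33, 64, 1345] [344.9 125.6] [733. -80.] [832. -94.]
top0 green [143, 199, 13, 11, 114] [149.1 203.9] [572. 311.] [620. 421.]
side0 yel [307, 129, 23, 16, 313] [317.8 136.1] [603. -65.] [ 757. -608.]
side0 yel [311, 253, 48, 32, 1054] [336.  267.7] [419. 448.] [467. 199.]
side0 blue [624, 76, 16, 25, 165] [633.6  90.9] [ -657. -1172.] [-1224. -2348.]
side0 blue [605, 107, 23, 35, 261] [614.9 122.3] [-363. -592.] [ -762. -1437.]
side0 blue [252, 161, 28, 22, 505] [265.7 171.4] [659. 183.] [ 845. -218.]
side0 blue [244, 236, 18, 19, 254] [252.3 245.2] [573. 441.] [710. 187.]
side0 blue [274, 236, 16, 25, 210] [280.7 248.1] [523. 432.] [631. 173.]
side0 blue [623, 249, 17, 32, 210] [632.3 265.6] [-88. 280.] [-330.  -66.]
side0 pink [328, 117, 26, 74, 1426] [340.2 153. ] [515.  22.] [ 619. -471.]
side0 pink [268, 138, 26, 82, 1230] [283.9 171.5] [618. 169.] [ 781. -241.]
side0 teal [259, 124, 23, 37, 472] [267.8 137.7] [734.  -4.] [ 963. -513.]
side0 green [261, 239, 13, 13, 140] [266.9 244.9] [549. 432.] [672. 173.]
```

View pics/c1.png

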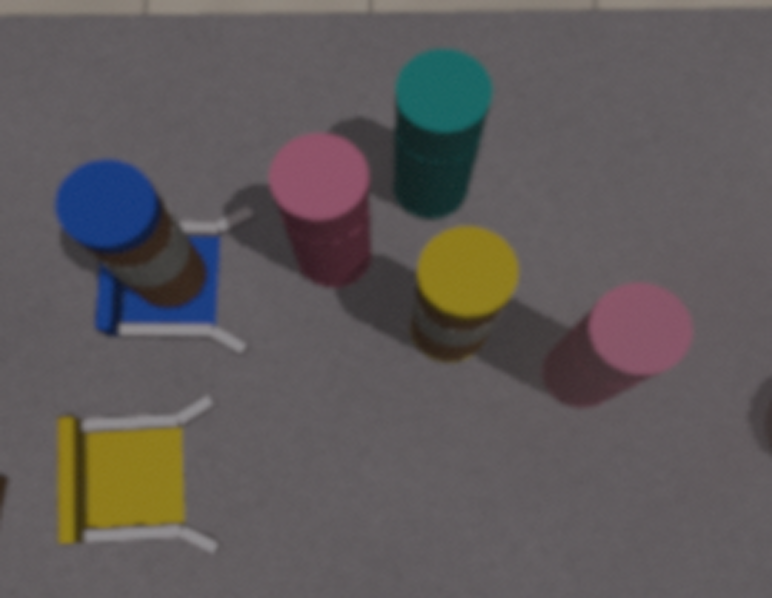

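```bash
cat > fit.py <<'E'
from h import *
from scipy.optimize import minimize
D={n:dict(np.load(f'pics/{n}0.npz')) for n in('top','side')}
S=4
def fill(d,polys):
    m=np.zeros((400*S,640*S),np.uint8)
    for P in polys:
        p=proj(d,P)*S+ (S-1)/2; cv2.fillConvexPoly(m,cv2.convexHull(p.astype(np.float32)).astype(np.int32),255)
    return cv2.resize(m,(640,400),interpolation=cv2.INTER_AREA)/255.
def dk(x,y,a,pts):
    c,s=np.cos(a),np.sin(a); P=np.array(pts,float); return np.c_[x+c*P[:,0]-s*P[:,1],y+s*P[:,0]+c*P[:,1],P[:,2]]
floor=[(-50,-47,0),(35,-47,0),(35,47,0),(-50,47,0)]
stop=[(a,b,c) for a in(35,49) for b in(-59,59) for c in(0,45)]
def tube(x,y,z0,z1,r=35):
    t=np.linspace(0,2*np.pi,40); return [(x+r*np.cos(q),y+r*np.sin(q),z) for q in t for z in(z0,z1)]
def mask(n,lo,hi,box):
    m=cv2.inRange(cv2.cvtColor(D[n]['img'],cv2.COLOR_BGR2HSV),lo,hi)/255.; o=np.zeros_like(m); x,y,w,h=box; o[y:y+h,x:x+w]=m[y:y+h,x:x+w]; return o
E
python3 - <<'E'
from fit import *
Y=((22,120,40),(36,255,255))
mt=mask('top',*Y,(205,230,60,70)); ms=mask('side',*Y,(300,245,70,45))
def cost(v,which=('top',)):
    x,y,a=v[0],v[1],v[2]/50
    e=0
    if 'top' in which: e+=((fill(D['top'],[dk(x,y,a,floor),dk(x,y,a,stop)])-mt)**2).sum()
    if 'side' in which: e+=((fill(D['side'],[dk(x,y,a,stop)])-ms)**2).sum()
    return e
for w in(('top',),('side',),('top','side')):
    r=minimize(cost,[463,195,1.57*50],args=(w,),method='Nelder-Mead',options=dict(initial_simplex=[[463,195,78],[475,195,78],[463,207,78],[463,195,84]],xatol=.1,fatol=.5)); print(w,r.x[:2].round(1),r.x[2]/50,r.fun,mt.sum(),ms.sum())
# tubes: yellow top band
mt2=mask('top',*Y,(330,160,50,60)); ms2=mask('side',*Y,(300,120,40,30))
for zb in (215,220,225):
  for w in(('top',),('side',),('top','side')):
    f=lambda v:sum(((fill(D[n],[tube(v[0],v[1],zb,240)])-m)**2).sum() for n,m in(('top',mt2),('side',ms2)) if n in w)
    r=minimize(f,[607,-94],method='Nelder-Mead',options=dict(initial_simplex=[[607,-94],[617,-94],[607,-84]])); print(zb,w,r.x.round(1),r.fun)
d=D['top']
for n,c in(('p1',(301.9,148)),('p2',(414.1,207)),('teal',(344.9,115.4)),('blue',(227.8,158.8))): print(n,ray(d,[c],240)[0].round(0))
E
```

```text
('top',) [463.9 193.9] 1.6041068220673644 73.31338715878508 1696.0 1064.0
('side',) [466.  187.1] 1.6408468155816573 327.1769627066513 1696.0 1064.0
('top', 'side') [464.1 193.5] 1.6283846250515746 432.6085505574779 1696.0 1064.0
215 ('top',) [609.8 -94.7] 13.451810841983853
215 ('side',) [610.6 -95.3] 27.630988081507112
215 ('top', 'side') [610.2 -94.8] 44.896301422529795
220 ('top',) [609.6 -94.4] 11.413456362937332
220 ('side',) [608.8 -88.5] 6.573810073048827
220 ('top', 'side') [609.6 -94.2] 43.21327181853134
225 ('top',) [609.2 -94.4] 13.576378316032294
225 ('side',) [606.9 -82.9] 23.757047289504037
225 ('top', 'side') [609.1 -93.9] 80.50274509803921
p1 [686.   9. 240.]
p2 [ 561. -214.  240.]
teal [756. -81. 240.]
blue [664. 159. 240.]
```

Emit:
{"method": "servo_tool", "body": {
  "commands": [0, 0, -1.2, 0, 0, 0, 0, -2.4, 0, 0, 1, -0.5, -2.4, -0.2, 0, 2.2, -1.1, -2.4, -0.4, 0, 3.6, -1.8, -2.4, -0.7, 0, 5, -2.5, -2.4, -1, 0, 6.4, -3.2, -2.4, -1.3, 0, 7.8, -3.9, -2.4, -1.6, 0, 9.2, -4.6, -2.4, -1.9, 0, 10.4, -5.2, -2.4, -2.1, 0]
}}

```text
clock: 0.93
eef_pos: [391.2, -429.3, 291.1]
tool_rot: [-3.141, -0.001, 0.493]
force: [-0.2, -0.5, -0.7]
width: 85.7
```

Emit:
{"method": "servo_tool", "body": {
  "commands": [1.25, -0.05, 0, -0.3, 0, 2.5, -0.1, 0, -0.6, 0, 3.75, -0.15, 0, -0.9, 0, 5, -0.2, 0, -1.2, 0, 6.25, -0.25, 0, -1.5, 0, 7.5, -0.3, 0, -1.8, 0, 8.75, -0.35, 0, -2.1, 0, 10, -0.4, 0, -2.4, 0, 10.5, -0.4, 0, -2.8, 0, 10.5, -0.4, 0, -2.8, 0]
}}

```text
clock: 1.77
eef_pos: [619.1, -295.5, 290.1]
tool_rot: [-3.14, -0.003, 0.791]
force: [0.1, 0.4, -0.3]
width: 85.1
```

```bash
python3 - <<'E'
from h import *
grab('side','side1.png'); s=ctrl.read_state(); print(s['eef_pos'],s['tool_rot'],s['qpos'],s['clock'],s['force'])
E
```

```text
[ 616.81134871 -298.13086367  290.28171531] [-3.13997835e+00  7.09943765e-05  7.85678465e-01] [ 0.48233702  0.63794752 -0.13463434  1.32448994  0.08571672  1.18629209
 -0.44350779] 1.8167 [-0.28651901 -0.32969176  0.16152011]
```

View pics/side1.png

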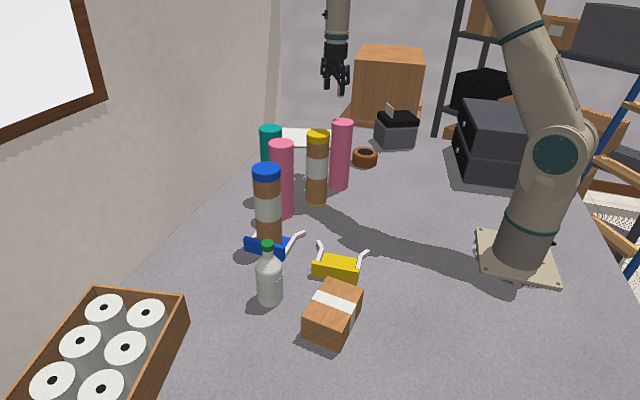

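Emit:
{"method": "servo_tool", "body": {
  "commands": [1.2, -0.4, 0, 0, 0, 2.4, -0.8, 0, 0, 0, 3.6, -1.2, 0, 0, 0, 4.8, -1.5, 0, 0, 0, 5.6, -1.8, 0, 0, 0, 5.6, -1.8, 0, 0, 0, 5.6, -1.8, 0, 0, 0]
}}

```text
clock: 2.4
eef_pos: [682.8, -169.2, 291.1]
tool_rot: [-3.141, 0.002, 0.783]
force: [0.3, -0.7, -0.8]
width: 85.2
```

```bash
python3 - <<'E'
from h import *
grab('top','top2.png'); s=ctrl.read_state(); print(s['eef_pos'],s['tool_rot'],s['clock'],s['force'])
E
```

```text
[ 682.34419452 -171.2160038   291.23545741] [3.14116681e+00 2.49002578e-03 7.80642991e-01] 2.45 [-0.87632874 -0.95338802  0.38215536]
```

View pics/top2.png

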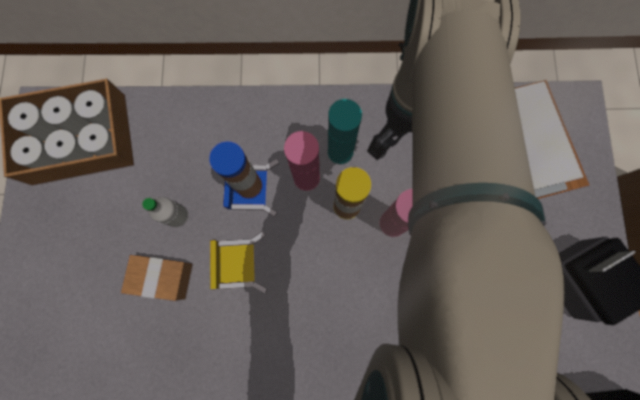

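Emit:
{"method": "servo_tool", "body": {
  "commands": [0, 0, 0.8, 0, 0, 0, 0, 1.6, 0, 0, 0, 0, 2.4, 0, 0, 0, 0, 3.2, 0, 0, 0, 0, 4, 0, 0, 0, 0, 4.8, 0, 0, 0, 0, 5.6, 0, 0, 0, 0, 6.4, 0, 0, 0, 0, 7.2, 0, 0, 0, 0, 8, 0, 0]
}}

```text
clock: 3.28
eef_pos: [682.6, -173.4, 90.9]
tool_rot: [3.139, 0.002, 0.778]
force: [0.7, -0.9, 0.8]
width: 85.0
```

Emit:
{"method": "servo_tool", "body": {
  "commands": [0, 0, 0.6, 0, 0, 0, 0, 1.2, 0, 0, 0, 0, 1.8, 0, 0, 0, 0, 2.4, 0, 0, 0, 0, 2.8, 0, 0, 0, 0, 3, 0, 0, 0, 0, 3, 0, 0, 0, 0, 3, 0, 0]
}}

```text
clock: 3.95
eef_pos: [683.3, -168.7, 16.1]
tool_rot: [-3.141, 0.0, 0.783]
force: [-0.5, -0.8, -1.0]
width: 85.4
```

```bash
python3 - <<'E'
from h import *
d=grab('side','side3.png'); s=ctrl.read_state(); print(s['eef_pos'],s['tool_rot'],s['clock'],s['force'])
cv2.imwrite('pics/c3.png',cv2.resize(d['img'][60:230,220:400],None,fx=3.5,fy=3.5,interpolation=cv2.INTER_CUBIC))
E
```

```text
[ 683.46711028 -168.53214262   16.46833953] [-3.14090656e+00  9.53662907e-05  7.83214054e-01] 4.0 [ 0.98235173 -0.9063566  -0.71748532]
```

View pics/c3.png

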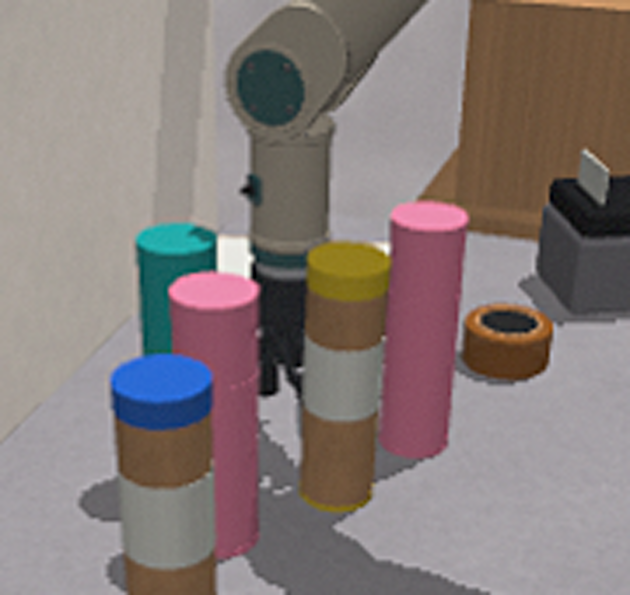

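Emit:
{"method": "servo_tool", "body": {
  "commands": [0, 0, 0.2, 0, 0, 0, 0, 0.4, 0, 0, 0, -0.15, 0.4, 0, 0, 0, -0.3, 0.4, 0, 0, 0, -0.45, 0.4, 0, 0, 0, -0.6, 0.4, 0, 0, 0, -0.75, 0.4, 0, 0, 0, -0.9, 0.4, 0, 0, 0, -1.05, 0.4, 0, 0, 0, -1.2, 0.4, 0, 0]
}}

```text
clock: 4.83
eef_pos: [662.3, -147.5, 6.4]
tool_rot: [3.141, -0.0, 0.783]
force: [3.2, -3.6, 2.7]
width: 85.7
```

```bash
python3 - <<'E'
from h import *
d=grab('side','side4.png'); s=ctrl.read_state(); print(s['eef_pos'],s['tool_rot'],s['clock'],s['force'])
a=cv2.resize(d['img'][60:230,220:360],None,fx=2.8,fy=2.8,interpolation=cv2.INTER_CUBIC)
d=grab('top','top4.png'); b=cv2.resize(d['img'][100:270,260:440],None,fx=2.2,fy=2.8,interpolation=cv2.INTER_CUBIC)
cv2.imwrite('pics/c4.png',np.hstack([a,b]))
E
```

```text
[ 661.61061179 -146.53352798    6.33741915] [-3.14038178e+00  2.14454123e-04  7.83539664e-01] 4.8833 [ 2.28801713 -1.97279952  2.58282   ]
```

View pics/c4.png

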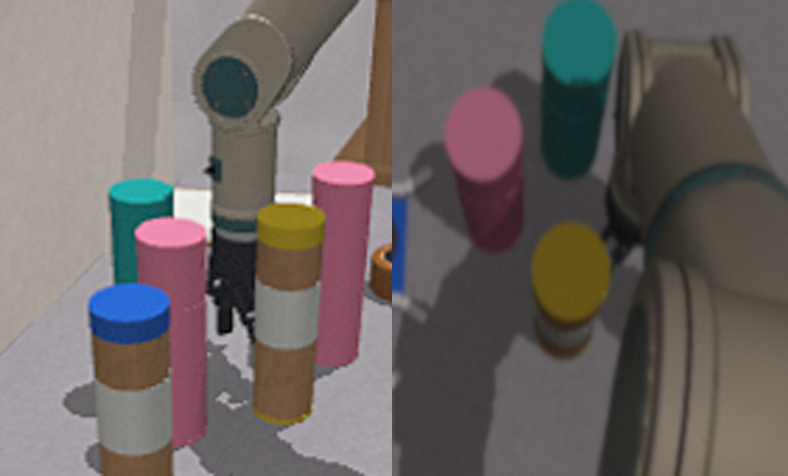

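Emit:
{"method": "servo_tool", "body": {
  "commands": [0, -0.2, 0, 0, 0, 0, -0.4, 0, 0, 0, 0, -0.6, 0, 0, 0, 0, -0.8, 0, 0, 0, 0, -1.0, 0, 0, 0, 0, -1.2, 0, 0, 0, 0, -1.4, 0, 0, 0, 0, -1.6, 0, 0, 0, 0, -1.8, 0, 0, 0, 0, -2, 0, 0, 0]
}}

```text
clock: 5.77
eef_pos: [626.9, -111.9, 6.4]
tool_rot: [3.142, -0.0, 0.783]
force: [3.4, -3.4, 3.2]
width: 85.4
```

```bash
cat > trk.py <<'E'
from fit import *
import fit,sys
def track(tag,g):
    for n in('side','top'): grab(n,f'{n}{tag}.png'); D[n]=dict(np.load(f'pics/{n}{tag}.npz'))
    s=ctrl.read_state(); print(s['eef_pos'].round(1),s['tool_rot'].round(3),s['clock'],s['force'].round(1))
    Y=((22,120,40),(36,255,255))
    for w in(('top',),('side',),('top','side')):
        ms={}
        for n in w:
            p=proj(D[n],[[g[0],g[1],228]])[0].astype(int); ms[n]=mask(n,*Y,(p[0]-28,p[1]-28,56,52))
        f=lambda v:sum(((fill(D[n],[tube(v[0],v[1],219,240)])-m)**2).sum() for n,m in ms.items())
        r=minimize(f,g,method='Nelder-Mead',options=dict(initial_simplex=[g,[g[0]+9,g[1]],[g[0],g[1]+9]])); print(w,r.x.round(1),round(r.fun,1))
    a=cv2.resize(D['side']['img'][60:300,200:380],None,fx=2,fy=2); b=cv2.resize(D['top']['img'][100:310,190:390],None,fx=2,fy=2.2857)
    cv2.imwrite(f'pics/c{tag}.png',np.hstack([a,b]))
E
python3 - <<'E'
from trk import *
track('5',[555,-40])
E
```

```text
[ 626.1 -110.9    6.1] [-3.14e+00  1.00e-03  7.84e-01] 5.8667 [ 1.2 -1.2  0. ]
('top',) [547.8 -33.6] 24.3
('side',) [550.3 -30. ] 6.7
('top', 'side') [547.9 -33.5] 64.5
```

View pics/c5.png

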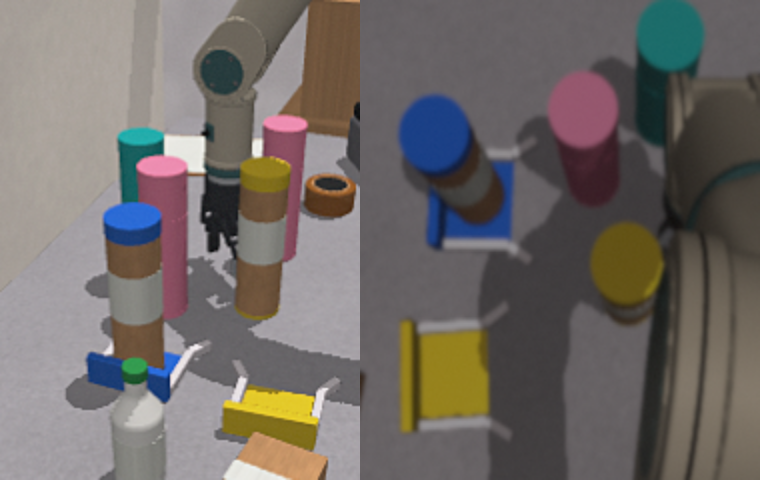

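Emit:
{"method": "servo_tool", "body": {
  "commands": [0, -0.2, 0, 0, 0, 0, -0.4, 0, 0, 0, 0, -0.6, 0, 0, 0, 0, -0.8, 0, 0, 0, 0, -1.0, 0, 0, 0, 0, -1.2, 0, 0, 0, 0, -1.4, 0, 0, 0, 0, -1.6, 0, 0, 0, 0, -1.8, 0, 0, 0, 0, -2, 0, 0, 0]
}}

```text
clock: 6.7
eef_pos: [591.7, -76.5, 6.4]
tool_rot: [3.141, -0.0, 0.783]
force: [3.1, -3.6, 2.7]
width: 85.5
```

Emit:
{"method": "servo_tool", "body": {
  "commands": [0, -0.2, 0, 0, 0, 0, -0.4, 0, 0, 0, 0, -0.6, 0, 0, 0, 0, -0.8, 0, 0, 0, 0, -1.0, 0, 0, 0, 0, -1.2, 0, 0, 0, 0, -1.4, 0, 0, 0, 0, -1.6, 0, 0, 0, 0, -1.7, 0, 0, 0, 0, -1.8, 0, 0, 0]
}}

```text
clock: 7.53
eef_pos: [560.0, -44.7, 6.3]
tool_rot: [3.142, -0.0, 0.783]
force: [3.1, -2.3, 3.2]
width: 85.2
```

```bash
python3 - <<'E'
from trk import *
track('6',[481,33])
E
```

```text
[559.7 -44.4   6.2] [-3.141  0.     0.783] 7.6333 [ 1.7 -2.6  1.5]
('top',) [1248.8 -405.3] 0.0
('side',) [482.1  36.6] 12.5
('top', 'side') [482.2  36.7] 1046.0
```

View pics/c6.png

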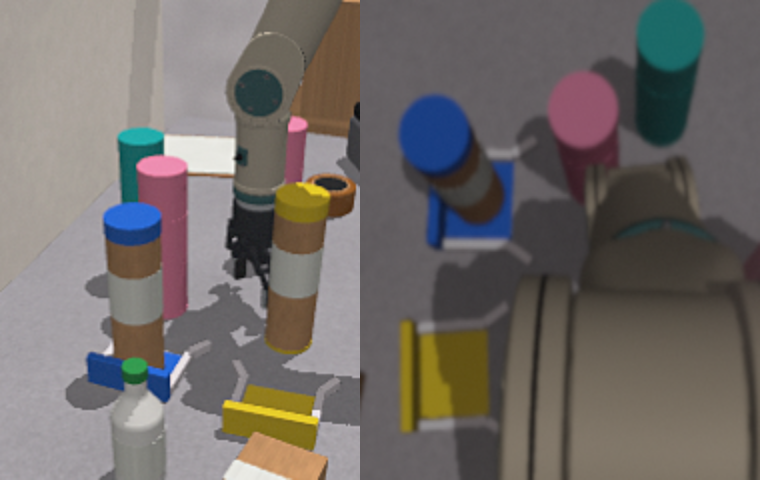

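Emit:
{"method": "servo_tool", "body": {
  "commands": [0, -0.2, 0, 0, 0, 0, -0.4, 0, 0, 0, 0, -0.6, 0, 0, 0, 0, -0.7, 0, 0, 0, 0, -0.7, 0, 0, 0, 0, -0.3, 0, 0, 0, 0, 0.3, 0, 0, 0, 0, 0.6, 0, 0, 0, 0, 0.6, 0, 0, 0]
}}

```text
clock: 8.38
eef_pos: [571.7, -57.4, 6.0]
tool_rot: [3.141, 0.0, 0.781]
force: [0.3, 0.1, 0.2]
width: 85.0
```

```bash
python3 - <<'E'
from trk import *
track('7',[469,45])
E
```

```text
[570.  -55.5   5.9] [-3.14e+00  1.00e-03  7.82e-01] 8.4833 [-1.   0.3  0.7]
('top',) [470.7  50.8] 706.0
('side',) [471.3  48.7] 9.1
('top', 'side') [470.7  48.2] 715.5
```

Emit:
{"method": "servo_tool", "body": {
  "commands": [-0.5, -0.15, 0, 0.9, 0, -1, -0.35, 0, 1.8, 0, -1.5, -0.6, 0, 2.8, 0, -2, -0.95, 0, 3.8, 0, -2.5, -1.3, 0, 4.8, 0, -3, -1.65, 0, 5.8, 0, -3.4, -2, 0, 6.6, 0, -3.4, -2, 0, 7.15, 0, -3.4, -2, 0, 7.15, 0, -3.4, -2, 0, 7.15, 0]
}}

```text
clock: 9.32
eef_pos: [474.9, -79.2, 6.3]
tool_rot: [-3.141, 0.001, 0.037]
force: [0.5, -0.3, -0.3]
width: 85.6
```

```bash
python3 - <<'E'
from trk import *
track('8',[469,45])
E
```

```text
[475.7 -79.5   6.3] [-3.141 -0.     0.037] 9.4167 [-0.8  0.1 -0.6]
('top',) [512.2  33.7] 901.8
('side',) [471.   47.8] 7.7
('top', 'side') [472.   46.3] 950.8
```

View pics/c8.png

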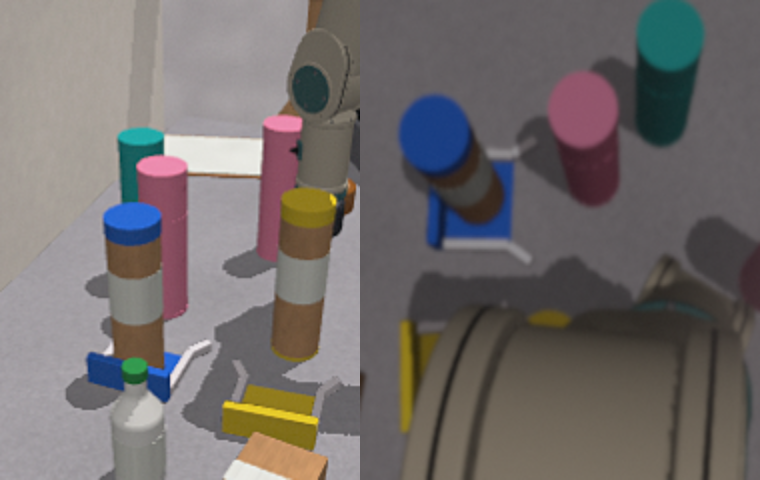

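Emit:
{"method": "servo_tool", "body": {
  "commands": [0, -0.2, 0, 0, 0, 0, -0.4, 0, 0, 0, 0, -0.6, 0, 0, 0, 0, -0.8, 0, 0, 0, 0, -1.0, 0, 0, 0, 0, -1.2, 0, 0, 0, 0, -1.4, 0, 0, 0, 0, -1.6, 0, 0, 0, 0, -1.8, 0, 0, 0, 0, -2, 0, 0, 0]
}}

```text
clock: 10.25
eef_pos: [473.6, -29.7, 6.4]
tool_rot: [3.141, -0.0, 0.034]
force: [0.7, -5.0, 2.0]
width: 85.4
```

Emit:
{"method": "servo_tool", "body": {
  "commands": [0, -0.2, 0, 0, 0, 0, -0.4, 0, 0, 0, 0, -0.6, 0, 0, 0, 0, -0.8, 0, 0, 0, 0, -1.0, 0, 0, 0, 0, -1.2, 0, 0, 0, 0, -1.4, 0, 0, 0, 0, -1.6, 0, 0, 0, 0, -1.8, 0, 0, 0, 0, -2, 0, 0, 0]
}}

```text
clock: 11.08
eef_pos: [471.8, 20.4, 6.3]
tool_rot: [-3.142, 0.0, 0.034]
force: [0.1, -3.8, 1.7]
width: 85.1
```

```bash
python3 - <<'E'
from trk import *
track('9',[467,130])
E
```

```text
[471.6  21.6   6.2] [-3.14e+00  1.00e-03  3.60e-02] 11.1833 [ 0.2 -1.3 -0.8]
('top',) [1165.5 -508.4] 18.0
('side',) [468.  132.9] 12.5
('top', 'side') [468.5 132.5] 1119.2
```

View pics/c9.png

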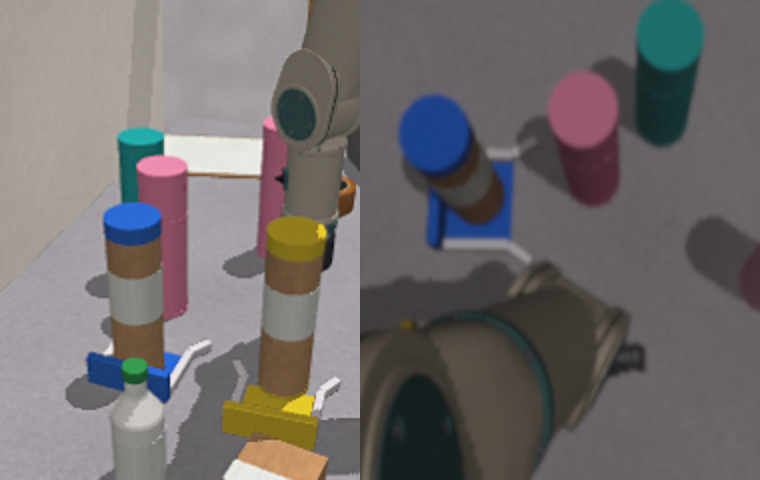

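Emit:
{"method": "servo_tool", "body": {
  "commands": [0, -0.2, 0, 0, 0, 0, -0.4, 0, 0, 0, 0, -0.6, 0, 0, 0, 0, -0.8, 0, 0, 0, 0, -1.0, 0, 0, 0, 0, -1.2, 0, 0, 0, 0, -1.4, 0, 0, 0, 0, -1.6, 0, 0, 0, 0, -1.8, 0, 0, 0, 0, -2, 0, 0, 0]
}}

```text
clock: 12.02
eef_pos: [470.1, 70.4, 6.3]
tool_rot: [3.142, 0.0, 0.034]
force: [0.3, -4.7, 1.8]
width: 85.2
```

Emit:
{"method": "servo_tool", "body": {
  "commands": [0, -0.05, 0, 0, 0, 0, -0.1, 0, 0, 0, 0, -0.15, 0, 0, 0, 0, -0.2, 0, 0, 0]
}}

```text
clock: 12.35
eef_pos: [469.9, 74.7, 6.3]
tool_rot: [3.141, 0.0, 0.034]
force: [-0.2, -4.1, 2.2]
width: 85.4
```

```bash
python3 - <<'E'
from trk import *
track('10',[465,185])
E
```

```text
[470.   74.9   6.3] [-3.142  0.     0.034] 12.45 [ 0.2 -4.2  1.3]
('top',) [1163.5 -453.4] 0.0
('side',) [467.1 187.7] 12.3
('top', 'side') [467.2 187.7] 1127.2
```

View pics/c10.png

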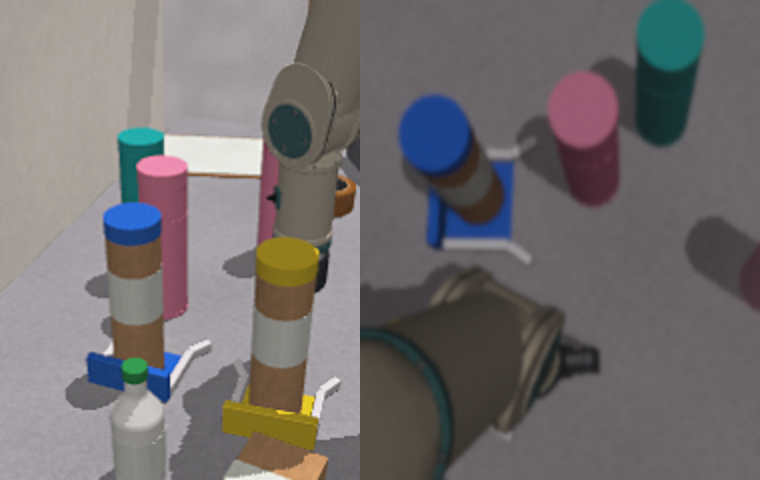

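Tube upright, about 6–10 mm short of the stop. I'll creep forward and watch the force.

Emit:
{"method": "servo_tool", "body": {
  "commands": [0, -0.05, 0, 0, 0, 0, -0.1, 0, 0, 0, 0, -0.15, 0, 0, 0, 0, -0.2, 0, 0, 0]
}}

```text
clock: 12.78
eef_pos: [469.9, 79.9, 6.3]
tool_rot: [3.142, -0.0, 0.034]
force: [0.1, -4.5, 1.5]
width: 85.3
```

Emit:
{"method": "servo_tool", "body": {
  "commands": [0, -0.04, 0, 0, 0, 0, -0.08, 0, 0, 0]
}}

```text
clock: 12.95
eef_pos: [469.8, 82.0, 6.3]
tool_rot: [3.142, -0.0, 0.034]
force: [0.4, -4.0, 2.2]
width: 85.3
```

Emit:
{"method": "servo_tool", "body": {
  "commands": [0, -0.04, 0, 0, 0, 0, -0.08, 0, 0, 0]
}}

```text
clock: 13.12
eef_pos: [469.7, 84.0, 6.3]
tool_rot: [3.142, -0.0, 0.034]
force: [-1.1, -4.3, 1.9]
width: 85.6
```

Emit:
{"method": "servo_tool", "body": {
  "commands": [0, -0.04, 0, 0, 0, 0, -0.08, 0, 0, 0]
}}

```text
clock: 13.28
eef_pos: [469.6, 85.9, 6.3]
tool_rot: [3.142, -0.0, 0.034]
force: [0.5, -4.2, 1.9]
width: 85.6
```

Emit:
{"method": "servo_tool", "body": {
  "commands": [0, -0.04, 0, 0, 0, 0, -0.08, 0, 0, 0]
}}

```text
clock: 13.45
eef_pos: [469.7, 87.3, 6.4]
tool_rot: [3.141, -0.0, 0.034]
force: [-0.4, -7.9, 3.9]
width: 85.7
```

```bash
python3 - <<'E'
from trk import *
track('11',[465,194])
E
```

```text
[469.7  87.2   6.4] [ 3.141 -0.     0.034] 13.55 [ 0.4 -6.9  3.6]
('top',) [1121.4 -541.8] 0.0
('side',) [466.7 200.1] 13.1
('top', 'side') [466.8 200.5] 1138.3
```

Emit:
{"method": "servo_tool", "body": {
  "commands": [0, -0.03, 0, 0, 0, 0, -0.06, 0, 0, 0, 0, -0.06, 0, 0, 0]
}}

```text
clock: 13.8
eef_pos: [469.8, 87.2, 6.5]
tool_rot: [3.139, -0.001, 0.032]
force: [0.3, -10.0, 4.0]
width: 85.3
```

Hard contact: the TCP has stalled and the force is rising, so the tube is on the stop. Backing off slowly, straight along the dock axis.

Emit:
{"method": "servo_tool", "body": {
  "commands": [0, 0.05, 0, 0, 0, 0, 0.15, 0, 0, 0, 0, 0.35, 0, 0, 0, 0, 0.8, 0, 0, 0, 0, 1.5, 0, 0, 0, 0, 2.3, 0, 0, 0, 0, 3.2, 0, 0, 0, 0, 4.2, 0, 0, 0, 0, 5.2, 0, 0, 0, 0, 6.2, 0, 0, 0]
}}

```text
clock: 14.63
eef_pos: [474.8, -65.5, 6.1]
tool_rot: [-3.14, 0.0, 0.036]
force: [0.0, 0.2, -0.3]
width: 85.5
```

Emit:
{"method": "servo_tool", "body": {
  "commands": [0, 1, 0, 0, 0, 0, 2, 0, 0, 0, 0, 3, -0.5, 0, 0, 0, 4, -1.5, 0, 0, 0, 5, -2.5, 0, 0, 0, 6, -3.5, 0, 0, 0, 7, -4.5, 0, 0, 0, 8, -5.5, 0, 0, 0, 8.5, -6.5, 0, 0, 0, 8.5, -6.5, 0, 0]
}}

```text
clock: 15.47
eef_pos: [484.2, -283.1, 173.6]
tool_rot: [3.135, -0.008, 0.031]
force: [0.9, -0.2, 0.4]
width: 85.3
```

```bash
python3 - <<'E'
from trk import *
track('12',[465,194])
E
```

```text
[ 482.6 -277.5  169.3] [-3.141e+00 -2.000e-03  3.500e-02] 15.5667 [ 0.4  0.2 -0.9]
('top',) [465.6 194.3] 174.7
('side',) [467.4 197.3] 6.9
('top', 'side') [466.6 194.9] 216.8
```

View pics/side12.png

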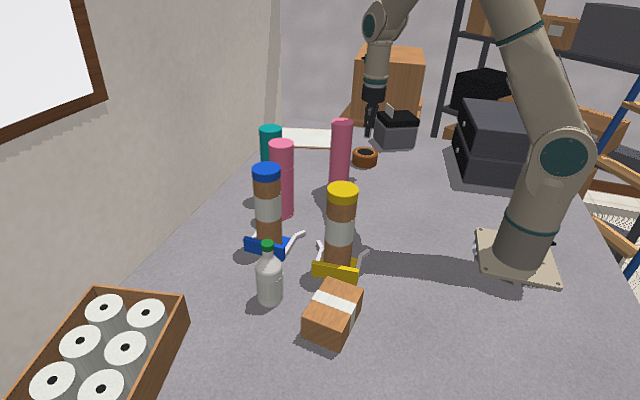

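View pics/top12.png

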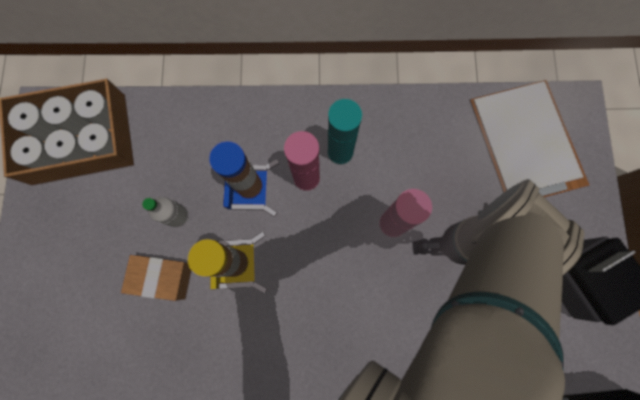

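The tube stands in the yellow dock with its top at about (208,257). Nothing else has moved: pink at (412,208) and (302,150), turquoise at (345,115), blue at (228,159). The hand is clear.

Emit:
{"method": "servo_tool", "body": {
  "commands": [0, 0, 0, 0, 0, 0, 0, 0, 0, 0, 0, 0, 0, 0, 0, 0, 0, 0, 0, 0]
}}

```text
clock: 15.9
eef_pos: [481.7, -276.9, 167.9]
tool_rot: [-3.14, 0.002, 0.035]
force: [-0.2, 0.0, 0.6]
width: 85.7
```

```bash
python3 - <<'E'
from h import *
s=ctrl.read_state(); print(s['eef_pos'],s['force'],s['clock']); print(ctrl.finish_job())
E
```

```text
[ 481.74967284 -276.85303332  167.86280144] [-0.19952306  0.01187406  0.61875283] 15.9
the job is handed in; nothing more can be done
None
```

The yellow-banded tube stands upright in the yellow dock against its back stop, and I handed the job in at 15.9 s. I pushed it low with the outer back of one open finger: first diagonally out from between the pink tubes, then straight along the dock's centre line. It was never gripped or lifted. I stopped when the push force rose from about 4 N to 10 N and the hand stopped advancing, then backed off and raised the hand clear.

- **Tube position:** the last top-view fit put the tube at (465.6, 194.3) mm, against a measured dock origin of (463.9, 193.9) mm.
- **Disagreement:** the side view placed the tube about 3 mm farther along y, the same bias it showed throughout. While the arm hid the tube from the top camera, I relied on the side view and the push force.
- **Other items:** by eye in the last pictures, the blue, pink and turquoise tubes, the cleaner and the carton look unmoved. The arm hid the tape roll in the last top view; it looks unmoved from the side.
- **Hand:** it is clear of everything, with the force reading near zero.

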